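# Inspect a weld seam with a loupe at the gauge height

## Robot

A 6-joint arm with a two-finger parallel gripper is mounted at the origin on a cart in front of the work surface, level with it; the furniture and walls round the work are solid. World frame = base frame: x ahead of the robot, y to its left, z up, the work surface at z = 0. Lengths are in m, angles in rad, forces in N, time in s.
With the tool pointing down it reaches from about 0.425 to 0.95 m from the base axis. Payload 3.5 kg.
Tool frame: the origin (TCP) lies midway between the tips of the shut fingers; the grasp point (between the pads) lies 19 mm behind it; y points along the fingers, x is the direction in which the jaws open and shut, and the axes are right-handed (so a half turn about y gives the same grasp; the last joint's range is limited). The gripper opens to 85 mm and grips with 20 to 120 N. Pads are 22 mm wide; open, the fingers measure 114 mm over their backs; the gripper's body (76 mm by 85 mm) begins 54 mm behind the grasp point. The pads swing forward as they close: fully open they stand 13 mm farther back than shut.
Start: joints at [-1.459, 0.286, 1.577, -0, 1.279, -0.15], TCP at [0.175, -0.652, 0.231] pointing down, gripper open.
Joint ranges: [-2.77, 2.77], [-0.9, 2.22], [0.21, 2.48], [-1.53, 4.67], [0.24, 2.81], [-2.84, 2.84]. Speed limits (rad/s): [2.79, 2.79, 3.14, 3.14, 3.14, 3.14].

## Interface

Orientations are given as a unit quaternion [x, y, z, w].
In Python, from plant import ctrl, viewer gives the robot as it stands.
- The arm moves only by the tool step_arm, never from a script. Its argument "rows" is a list of rows, each a list of 3 entries, a list of its own where there are three numbers: the turn, a rotation vector about the tool's x, y, z in degrees, then the shift along the tool's x, y, z in mm, then the closure, from 0 (fully open) to 1 (shut). A call has 1 to 10 rows; each row is the pose to reach, as a shift and turn from the pose commanded when the call began, along the tool's axes at that moment; what a row does not reach only later rows make up. A row lasts 1/12 s, in which the tool goes at most 41.7 mm and 7.16 degrees, less where a joint would pass 70% of its speed; a pose out of reach is approached as far as the arm can. A call with a gripper value outside its range is refused whole. The fingers move at their own pace and stop on an object; "newtons" is the grip in N (left out, the last holds). Time passes only in rows, so rows that repeat a pose let the fingers close. It gives the time, the measured TCP pose, the force and the opening at its end, in the units of the state.
- ctrl.get_state(): the state, without advancing time (a new reading comes with each control period).
- viewer.read_camera(name): name is "side" or "top"; returns (picture, depth): 420x560x3 uint8, red, green, blue; 420x560 float32, m along the optical axis (not along the pixel's ray), 0 where there is no reading.
- viewer.calibration(name): a dict with "K" (3x3 intrinsics, pixels), "R" (3x3) and "t" (3): a world point X has camera coordinates R X + t. Camera axes: x right, y down, z forward; pixel columns grow to the right and rows downward; lengths in m; the calibration is good to about 2 mm. A picture is of the moment at which its call begins. calibration takes no time and is no camera call.
- ctrl.sign_off(): hands the job in, once; it reports no verdict.
The state is a dict: "time": time; "qpos": joint angles; "dq": joint speeds; "joint_efforts": joint torques, N m; "eef_pos": TCP position; "tcp_rot": TCP orientation; "contact_force": force on the tool from outside, world axes, zero at the start; "wrist_torque": the same for the moment, N m; "opening": opening from 0.0 (shut) to 1.0 (fully open).
Only numpy, scipy, OpenCV 4.12 (cv2) and the standard library are available. Lean on these libraries where they do the work, as an engineer would, in place of code of your own. Each camera call takes 0.05 s, during which the arm holds its last target.

## Task

Inspect the weld on the steel plate with the loupe: pick the loupe up by its handle, hold the lens for a second over the end of the seam that has the drilled hole beside it, then guide it slowly (2 to 3 cm a second) along the seam to the other end, all the while centred over the weld, level, and with the lens at the height of the gauge's pointer. Finish there, still holding the loupe like that in the air over the far end, and do not put it down. Touch neither plate nor gauge with the loupe, shift neither, and leave the other things where they are.

Things in the scene. Friction and masses are not known exactly. Their poses are not given: they have to be found in the camera images.
- loupe: Hand loupe lying flat, 80 g: a dark steel ring (sizes in mm: outer diameter 60, 14 high) with a clear lens, on a straight black handle 86 long, 18 wide, 18 high with a short steel neck between. The origin lies under the middle of the handle, on its underside; x runs along the handle toward the lens, z up through the lens. The handle covers x = -43 to +43, the ring x = 50 to 110.
- loupe_grip (a point): Middle of the loupe's handle, half-way up (9 mm above its underside); axes as the loupe's. The fingers close across its y (18 mm wide).
- lens (a point): Centre of the loupe's lens, 80 mm ahead of the handle's middle along the loupe's x and 7 mm above the loupe's underside (2 mm lower than the grip point). z is the lens's axis, vertical when the loupe is level.
- plate: Loose welded steel plate lying flat on the stand, 70 x 100 x 8 mm (x, y, z), 450 g. Origin at the centre of its underside. A raised dark weld bead 80 mm long, its top 11 mm above the stand, runs along its y over the middle (x = 0). A drilled hole of diameter 14 mm (at x = 17.5, y = 33 mm) lies beside the bead's start end. It lies at any yaw within a half turn.
- seam_start (a point): Start of the weld bead, the end with the drilled hole beside it (plate's y = +40 mm), on the bead, 10 mm above the stand.
- seam_third (a point): Point on the bead a third of the way from start to far end.
- seam_two_thirds (a point): Point on the bead two thirds of the way.
- seam_end (a point): Far end of the weld bead (plate's y = -40 mm), on the bead, 10 mm above the stand: here the lens is held at the end.
- gauge: Focus gauge fixed to the stand: round foot of diameter 50 mm and 20 mm high, upright post of diameter 8 mm, 153 mm high in all. Origin under the middle of the foot. Its collar (diameter 20 mm) is set at some height on the post and carries a pointer.
- pointer_tip (a point): Tip of the gauge's horizontal pointer, 35 mm from the post's axis on the robot's side; its height above the stand (70 to 115 mm) is the height at which the lens's centre is to be held. z up.
- oilstone: Bystander: two-layer sharpening stone, 45 x 125 x 24 (mm). Origin at the middle of its underside.
- paste_tin: Bystander: round lidded tin, diameter 66, 39 high (mm). Origin at the middle of its underside.
- tool_holder: Bystander: upright cast tool holder with two cheeks, 73 x 88 x 105 high (mm). Origin at the middle of its underside.
- v_block: Bystander: steel V-block, 60 x 48 x 30 (mm). Origin at the middle of its underside.
- tape_roll: Bystander: roll of tape, ring of diameter 72, 19 high (not the loupe) (mm). Origin at the middle of its underside.
- bolt_m12: Bystander: hexagon bolt, 63 long (mm). Origin at the middle of its underside.
- nut_m16: Bystander: hexagon nut, 27 across, 13 high (mm). Origin at the middle of its underside.

How it is judged:
On the way, in this order (a step that is already met when the one before it is completed fails the run):
1. the held lens is over the start of the seam (beside the hole): within 12 mm, within 8 mm of the pointer's height, level, slower than 3 cm/s for 0.4 s (horizontal distance between lens and seam_start below 0.012 m and z of lens in the frame of pointer_tip between -0.008 and 0.008 m and angle between lens's own z axis and vertical below 0.14 rad and linear speed of loupe below 0.03 m/s and contact force between the fingers and loupe above 1 N), for 0.4 s.
2. the lens passes slowly (under 8 cm/s) over the point a third of the way along, within 12 mm, level, at the pointer's height (horizontal distance between lens and seam_third below 0.012 m and z of lens in the frame of pointer_tip between -0.008 and 0.008 m and angle between lens's own z axis and vertical below 0.14 rad and linear speed of loupe below 0.08 m/s and contact force between the fingers and loupe above 1 N), for 0.1 s.
3. the same two thirds of the way along (horizontal distance between lens and seam_two_thirds below 0.012 m and z of lens in the frame of pointer_tip between -0.008 and 0.008 m and angle between lens's own z axis and vertical below 0.14 rad and linear speed of loupe below 0.08 m/s and contact force between the fingers and loupe above 1 N), for 0.1 s.
At the end, for the whole second after the job is handed in: The loupe is held in the fingers with the lens's centre within 12 mm (horizontally) of the seam's far end and within 8 mm of the pointer's height, tilted less than 8 degrees, slower than 2 cm/s, touching neither the plate nor the gauge (horizontal distance between lens and seam_end below 0.012 m and z of lens in the frame of pointer_tip between -0.008 and 0.008 m and angle between lens's own z axis and vertical below 0.14 rad and linear speed of loupe below 0.02 m/s and contact force between the fingers and loupe above 1 N and contact force between loupe and plate below 0.2 N and contact force between loupe and gauge below 0.2 N); the arm keeps its last pose, push and grip.
It fails at once if the lens races over the seam (over 12 cm/s within 18 mm of a point a third of the way from either end, and within 15 mm of the pointer's height) ((horizontal distance between lens and seam_third below 0.018 m or horizontal distance between lens and seam_two_thirds below 0.018 m) and z of lens in the frame of pointer_tip between -0.015 and 0.015 m and linear speed of loupe above 0.12 m/s).
It fails at once if the loupe touches the plate or the gauge (over 1 N) (contact force between loupe and plate above 1 N or contact force between loupe and gauge above 1 N).
It fails at once if the plate is shifted by more than 10 mm (distance of any of seam_start, seam_end from where it was at the start of the episode above 0.01 m).
It fails at once if the gauge's pointer is shifted by more than 4 mm (distance of pointer_tip from where it was at the start of the episode above 0.004 m).
It fails at once if another thing is moved by more than 30 mm (distance of any of oilstone, paste_tin, tool_holder, v_block, tape_roll, bolt_m12, nut_m16 from where it was at the start of the episode above 0.03 m).
It also fails if it takes over 38 s, if anything falls off the work surface, if the arm or the gripper's body presses on something with over 40 N, if the wrist force passes 120 N, or if a joint passes its speed limit or range.

## Working session

There is one attempt and no reset: what is moved stays moved. The work goes in short steps, Python scripts to look and compute and a tool call to move; the robot and the scene stay as the last step left them, time stands still between calls to the robot, and variables do not carry over. Pictures are saved under pics/ and viewed, and the job is handed in when it is done.

Besides the shell and the picture viewer there is one more tool, called by a JSON object that holds its "op" and its "data". step_arm: Moves the arm, as the interface text tells. Its arguments: {"type":"object","properties":{"rows":{"type":"array"},"newtons":{"type":"number"}},"required":["rows"]}

```bash
mkdir -p pics; ls; python3 - <<'E'
from plant import ctrl, viewer
import cv2,numpy as np
for n in("side","top"):
    p,d=viewer.read_camera(n); cv2.imwrite(f"pics/{n}0.png",p[:,:,::-1]); np.savez(f"{n}0.npz",p=p,d=d)
    c=viewer.calibration(n); print(n,c)
print(ctrl.get_state())
E
```

```text
pics
side {'K': array([[458.64475491,   0.        , 278.75370051],
       [  0.        , 458.64475491, 204.56400269],
       [  0.        ,   0.        ,   1.        ]]), 'R': array([[ 0.9919691 , -0.12518927,  0.01802647],
       [-0.05143727, -0.52950265, -0.84674739],
       [ 0.11554875,  0.83902002, -0.53168966]]), 't': array([-0.49872492,  0.0644306 ,  0.9507571 ])}
top {'K': array([[426.04591171,   0.        , 275.46586889],
       [  0.        , 426.04591171, 215.55276373],
       [  0.        ,   0.        ,   1.        ]]), 'R': array([[-0.09230199, -0.99572966, -0.0016709 ],
       [-0.97416971,  0.09065049, -0.20682325],
       [ 0.20609152, -0.01746245, -0.9783769 ]]), 't': array([-0.02023551,  0.52283793,  0.97554727])}
{'time': 0.1, 'qpos': array([-1.45899876e+00,  2.87126589e-01,  1.57803328e+00,  4.06703496e-05,
        1.27858798e+00, -1.50031778e-01]), 'dq': array([-0.0018916 , -0.00202281, -0.00316642, -0.000999  ,  0.00087103,
        0.00093956]), 'joint_efforts': array([ 5.76015900e-04, -4.07296228e+01, -2.93701333e+01, -1.83313859e-04,
        3.38222126e-03,  1.63901643e-05]), 'eef_pos': array([ 0.17467313, -0.65139681,  0.23005103]), 'tcp_rot': array([-0.56043057,  0.43097246, -0.4299355 ,  0.56154766]), 'contact_force': array([ 0.16647001, -0.22285302, -0.32376321]), 'wrist_torque': array([ 0.03373772, -0.0313384 ,  0.0044882 ]), 'opening': 0.9995489716562395}
```

View pics/side0.png

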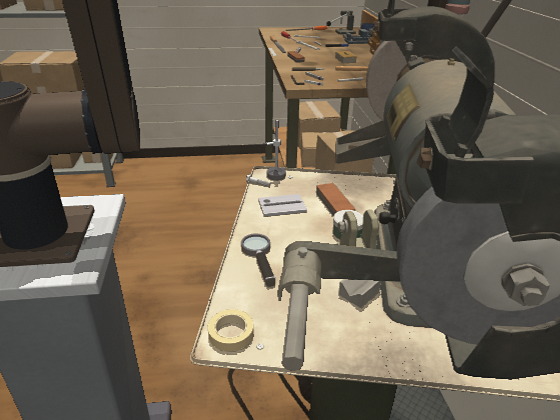

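View pics/top0.png

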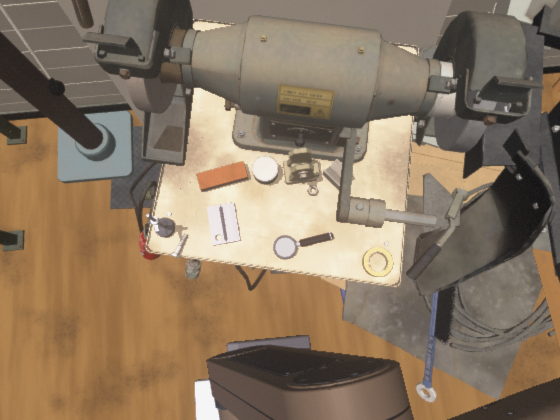

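```bash
cat > h.py <<'E'
import cv2,numpy as np
from plant import ctrl, viewer
C={n:viewer.calibration(n) for n in("side","top")}
def ray(n,u,v):
    c=C[n]; R,t=np.array(c["R"]),np.array(c["t"]); return -R.T@t, R.T@np.linalg.solve(c["K"],[u,v,1.])
def onz(n,u,v,z):
    o,d=ray(n,u,v); return o+d*(z-o[2])/d[2]
def dep(n,u,v,D):
    o,d=ray(n,u,v); return o+d*D[int(round(v)),int(round(u))]
def proj(n,X):
    c=C[n]; p=c["K"]@(c["R"]@np.asarray(X)+c["t"]); return p[:2]/p[2]
def cloud(n,D):
    h,w=D.shape; u,v=np.meshgrid(np.arange(w),np.arange(h)); c=C[n]
    P=np.stack([u,v,np.ones_like(u)],-1)@np.linalg.inv(c["K"]).T*D[...,None]
    return (P-c["t"])@c["R"]
E
python3 - <<'E'
from h import *
for n,(x0,x1,y0,y1) in {"side":(195,415,160,370),"top":(145,445,120,285)}.items():
    z=np.load(n+"0.npz"); p=z["p"][y0:y1,x0:x1,::-1]
    s=min(800/(x1-x0),600/(y1-y0)); s=int(s*10)/10
    cv2.imwrite(f"pics/{n}0z.png",cv2.resize(p,None,fx=s,fy=s,interpolation=cv2.INTER_CUBIC)); print(n,s,x0,y0)
D=np.load("top0.npz")["d"]
for u,v in[(285,246),(325,238),(225,235),(340,240),(365,210),(420,218),(345,160),(303,165),(263,170),(165,228),(180,245),(378,262),(300,130),(240,200)]:print(u,v,dep("top",u,v,D).round(3))
D=np.load("side0.npz")["d"]
for u,v in[(255,245),(268,275),(300,265),(295,350),(298,248),(350,250),(277,150),(277,125),(277,174)]:print('s',u,v,dep("side",u,v,D).round(3))
E
```

```text
side 2.8 195 160
top 2.6 145 120
285 246 [ 0.449 -0.086  0.009]
325 238 [ 0.458 -0.186  0.019]
225 235 [0.49  0.061 0.012]
340 240 [ 0.453 -0.226 -0.001]
365 210 [ 0.501 -0.273  0.108]
420 218 [ 0.473 -0.401  0.095]
345 160 [ 0.626 -0.243  0.106]
303 165 [ 0.623 -0.143  0.107]
263 170 [ 0.641 -0.048  0.04 ]
165 228 [0.519 0.207 0.022]
180 245 [0.475 0.174 0.013]
378 262 [ 0.389 -0.313 -0.001]
300 130 [ 0.704 -0.144  0.123]
240 200 [0.579 0.017 0.002]
s 255 245 [ 0.443 -0.09   0.009]
s 268 275 [ 0.458 -0.193  0.018]
s 300 265 [ 0.499 -0.28   0.109]
s 295 350 [ 0.469 -0.427  0.091]
s 298 248 [ 0.499 -0.254  0.123]
s 350 250 [ 0.589 -0.245  0.105]
s 277 150 [0.524 0.213 0.073]
s 277 125 [0.522 0.209 0.141]
s 277 174 [0.522 0.192 0.016]
```

```bash
ls pics
```

```text
side0.png
side0z.png
top0.png
top0z.png
```

View pics/side0z.png

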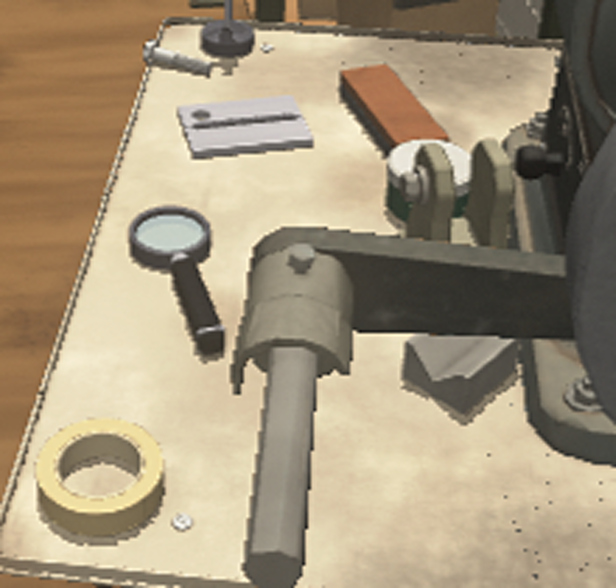

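View pics/top0z.png

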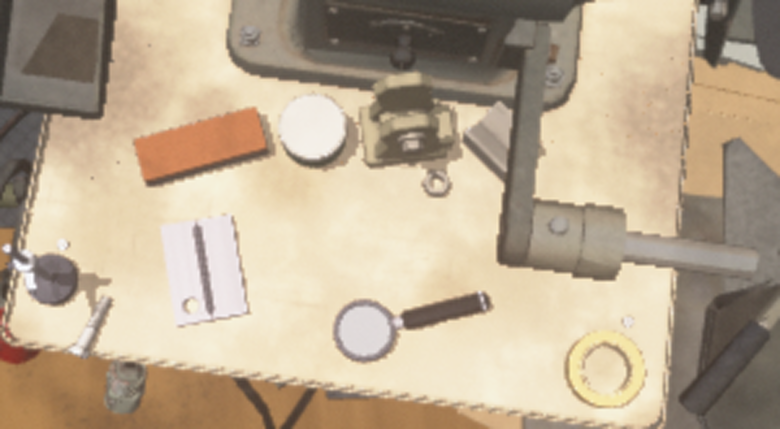

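```bash
python3 - <<'E'
from h import *
for n,(x0,x1,y0,y1) in {"side":(230,320,110,190),"top":(140,200,200,260)}.items():
    z=np.load(n+"0.npz"); p=z["p"][y0:y1,x0:x1,::-1]
    cv2.imwrite(f"pics/{n}0g.png",cv2.resize(p,None,fx=7,fy=7,interpolation=cv2.INTER_CUBIC))
# height map
H=np.full((110,160),-1.)  # x 0..1.1, y -0.9..0.7
for n in C:
    P=cloud(n,np.load(n+"0.npz")["d"]).reshape(-1,3)
    i=(P[:,0]*100).astype(int);j=((P[:,1]+.9)*100).astype(int)
    ok=(i>=0)&(i<110)&(j>=0)&(j<160)&(P[:,2]<1)
    np.maximum.at(H,(i[ok],j[ok]),P[ok,2])
print('x\\y',*[f"{-.9+.05*k:5.2f}" for k in range(3,23)])
for i in range(15,80,5):
    print(f"{i/100:.2f}",*[f"{H[i:i+5,k*5:k*5+5].max()*1000:5.0f}" for k in range(3,23)])
E
```

```text
x\y -0.75 -0.70 -0.65 -0.60 -0.55 -0.50 -0.45 -0.40 -0.35 -0.30 -0.25 -0.20 -0.15 -0.10 -0.05  0.00  0.05  0.10  0.15  0.20
0.15  -713  -782  -783  -285  -308  -786  -785   565   640   644   635  -820   466   457   613   515   356     1    -2  -916
0.20 -1000  -716  -779  -244  -275  -786  -782  -768  -767  -918  -917   692   722   721   686   527   365  -917  -917  -917
0.25  -781  -709  -777  -213  -240  -177  -776  -774  -772  -918  -916  -920   678  -918  -917  -916  -918  -916  -917  -910
0.30 -1000  -187  -184  -181  -177  -176   -77    12    10    11     7  -917  -918  -918  -915  -916  -917  -917  -915  -915
0.35   -93  -174  -185  -178  -176   -49   -56    10    25    25    10    12    10    11     9  -488  -917  -916  -918  -917
0.40   -49  -191  -176  -174   -22   -29    80    11    24    25     6    20    22    19    11    12    12    11    19  -561
0.45  -150  -181  -152  -142    -4  -118    97    97   114   125   110    23    23    18     7    12    14     7    21    99
0.50  -123  -171  -145   -16    -9 -1000    11     8   115   129   123     6     8     6     7    15    14    11   101   155
0.55     5  -173  -784   -18   403   474   475     6     7   111   113    88    91     7     6    13    15    12     6    11
0.60    17   -39   -47  -147   408   472   474   402     6   299   292   108   110    44    45    30    29    30     7    13
0.65    24   -35   -48 -1000   414   416   415   331   332   351   349   342   338   328   297    31    29   109    92    98
0.70    39   -29 -1000 -1000   413   415   415   330   343   364   371   364   360   357   352   320     6   472   473   474
0.75    35   -26 -1000 -1000   399   404   404   321   340   367   368   364   363   371   363   337   330   435   465   466
```

View pics/side0g.png

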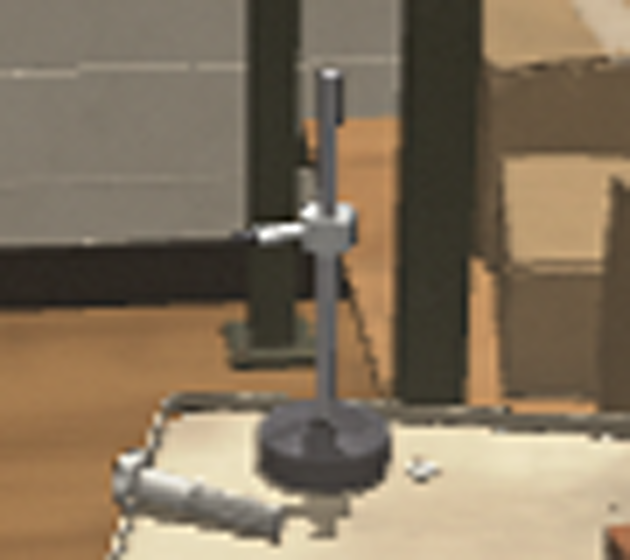

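View pics/top0g.png

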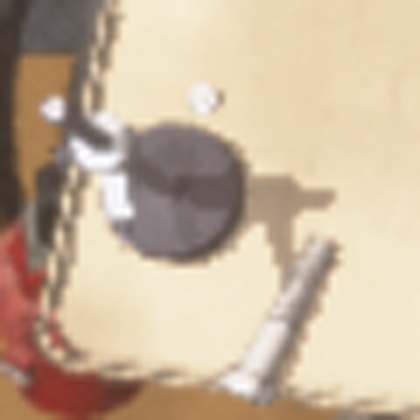

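```bash
python3 - <<'E'
from h import *
f=onz("top",140+182/7,200+192/7,.02); print("foot top",f)
# foot in side: top ellipse centre ~ crop (322,432)
f2=onz("side",230+323/7,110+432/7,.02); print(f2)
g=(f+f2)/2
for z in(.02,.08,.09,.1,.11,.153): print(z,"side crop",((proj("side",[*g[:2],z])-[230,110])*7).round(0),"top crop",((proj("top",[*g[:2],z])-[140,200])*7).round(0))
# tip: side pixel ray; intersect circle of 35mm about post axis
tp=np.array([230+237/7,110+236/7])
o,d=ray("side",*tp)
for y in np.arange(g[1]-.036,g[1]+.02,.006):
    X=o+d*(y-o[1])/d[1]; print(X.round(4),np.hypot(*(X-g)[:2]).round(4),"topcrop",((proj("top",X)-[140,200])*7).round(0))
X=o+d*0
for n,uv in(("side",(230+328/7,110+228/7)),):
    o,d=ray(n,*uv); X=o+d*(g[1]-o[1])/d[1]; print("collar",X)
# collar depth points
D=np.load("side0.npz")["d"]
for u in range(262,282): print(u,[dep("side",u,v,D).round(3).tolist() for v in(142,143,144)])
E
```

```text
foot top [0.52118749 0.20480217 0.02      ]
[0.52054383 0.19676477 0.02      ]
0.02 side crop [323. 427.] top crop [193. 192.]
0.08 side crop [325. 277.] top crop [149. 160.]
0.09 side crop [326. 251.] top crop [141. 154.]
0.1 side crop [326. 225.] top crop [133. 148.]
0.11 side crop [326. 198.] top crop [124. 142.]
0.153 side crop [328.  82.] top crop [ 87. 115.]
[0.486  0.1648 0.1135] 0.0501 topcrop [237. 236.]
[0.4866 0.1708 0.1107] 0.0456 topcrop [220. 237.]
[0.4872 0.1768 0.108 ] 0.0414 topcrop [204. 238.]
[0.4878 0.1828 0.1052] 0.0377 topcrop [187. 240.]
[0.4883 0.1888 0.1025] 0.0347 topcrop [171. 241.]
[0.4889 0.1948 0.0997] 0.0325 topcrop [155. 242.]
[0.4895 0.2008 0.0969] 0.0313 topcrop [139. 243.]
[0.4901 0.2068 0.0942] 0.0313 topcrop [123. 245.]
[0.4907 0.2128 0.0914] 0.0325 topcrop [107. 246.]
[0.4913 0.2188 0.0887] 0.0346 topcrop [ 91. 247.]
collar [0.52160955 0.20078347 0.09874714]
262 [[0.685, 2.319, -0.863], [0.681, 2.281, -0.853], [0.681, 2.277, -0.859]]
263 [[0.689, 2.29, -0.849], [0.488, 0.206, 0.097], [0.488, 0.205, 0.095]]
264 [[0.695, 2.275, -0.843], [0.49, 0.20
[... 578 characters left out ...]
 0.207, 0.095], [0.754, 2.269, -0.859]]
273 [[0.512, 0.202, 0.1], [0.513, 0.209, 0.094], [0.513, 0.209, 0.092]]
274 [[0.515, 0.206, 0.098], [0.515, 0.207, 0.095], [0.515, 0.205, 0.093]]
275 [[0.517, 0.204, 0.099], [0.517, 0.203, 0.097], [0.518, 0.206, 0.093]]
276 [[0.52, 0.206, 0.098], [0.52, 0.206, 0.095], [0.52, 0.204, 0.094]]
277 [[0.522, 0.199, 0.101], [0.522, 0.205, 0.096], [0.522, 0.198, 0.096]]
278 [[0.525, 0.204, 0.099], [0.525, 0.205, 0.095], [0.525, 0.208, 0.091]]
279 [[0.528, 0.206, 0.098], [0.528, 0.206, 0.095], [0.528, 0.206, 0.092]]
280 [[0.53, 0.208, 0.097], [0.531, 0.21, 0.093], [0.53, 0.208, 0.091]]
281 [[0.772, 1.914, -0.683], [0.766, 1.875, -0.672], [0.765, 1.867, -0.676]]
```

```bash
python3 - <<'E'
from h import *
def rect(n,z,x0,x1,y0,y1,s=0.0005,f="0"):
    # rectified image: row->x descending, col->y descending
    img=np.load(n+f+".npz")["p"]
    pts=np.array([[x1,y1],[x1,y0],[x0,y0],[x0,y1]]); W=int((y1-y0)/s);Hh=int((x1-x0)/s)
    src=np.array([proj(n,[*p,z]) for p in pts],np.float32)
    M=cv2.getPerspectiveTransform(src,np.array([[0,0],[W,0],[W,Hh],[0,Hh]],np.float32))
    return cv2.warpPerspective(img,M,(W,Hh),flags=cv2.INTER_CUBIC),lambda c,r:(x1-r*s,y1-c*s)
for n in("top","side"):
    im,f=rect(n,.018,.38,.52,-.24,-.04)
    g=cv2.cvtColor(im,cv2.COLOR_RGB2GRAY); cv2.imwrite(f"pics/{n}_loupe.png",cv2.resize(im[:,:,::-1],None,fx=2,fy=2))
    m=(g<75).astype(np.uint8)
    cs,_=cv2.findContours(m,cv2.RETR_EXTERNAL,cv2.CHAIN_APPROX_NONE)
    for c in sorted(cs,key=cv2.contourArea)[::-1][:3]:
        r=cv2.minAreaRect(c); print(n,"dark z.018",np.round(f(*r[0]),4),np.array(r[1])*.5,r[2],cv2.contourArea(c))
    im,f=rect(n,.010,.42,.58,-.03,.13)
    g=cv2.cvtColor(im,cv2.COLOR_RGB2GRAY); cv2.imwrite(f"pics/{n}_plate.png",cv2.resize(im[:,:,::-1],None,fx=1.8,fy=1.8))
    m=(g<110).astype(np.uint8)
    cs,_=cv2.findContours(m,cv2.RETR_EXTERNAL,cv2.CHAIN_APPROX_NONE)
    for c in sorted(cs,key=cv2.contourArea)[::-1][:3]:
        r=cv2.minAreaRect(c); b=cv2.boxPoints(r); print(n,"bead",np.round(f(*r[0]),4),np.array(r[1])*.5,r[2],[np.round(f(*q),4).tolist() for q in b])
E
```

```text
top bead [0.429  0.1292] [1.5 9. ] 0.0 [[0.4244999885559082, 0.12999999523162842], [0.4334999918937683, 0.12999999523162842], [0.4334999918937683, 0.12849999964237213], [0.4244999885559082, 0.12849999964237213]]
side dark z.018 [ 0.4428 -0.1625] [119.99998474  54.49999237] 0.0 8360.5
side dark z.018 [ 0.4419 -0.0762] [48.84969711 20.10995674] 84.588134765625 629.5
side dark z.018 [ 0.5025 -0.1258] [30.27558708  7.10667419] 15.64224624633789 250.5
side bead [0.5193 0.0199] [97.36054993 11.06747246] 84.92039489746094 [[0.567300021648407, 0.02979999966919422], [0.5681999921798706, 0.018699999898672104], [0.47130000591278076, 0.010099999606609344], [0.47029998898506165, 0.0210999995470047]]
side bead [0.5184 0.0625] [86.4120636   8.38837814] 85.08343505859375 [[0.5611000061035156, 0.07029999792575836], [0.5618000030517578, 0.06199999898672104], [0.4758000075817108, 0.05460000038146973], [0.4749999940395355, 0.06289999932050705]]
side bead [0.4835 0.0765] [12.  7.] 90.0 [[0.4894999861717224, 0.07999999821186066], [0.4894999861717224, 0.0729999989271164], [0.47749999165534973, 0.0729999989271164], [0.47749999165534973, 0.07999999821186066]]
```

View pics/top_loupe.png

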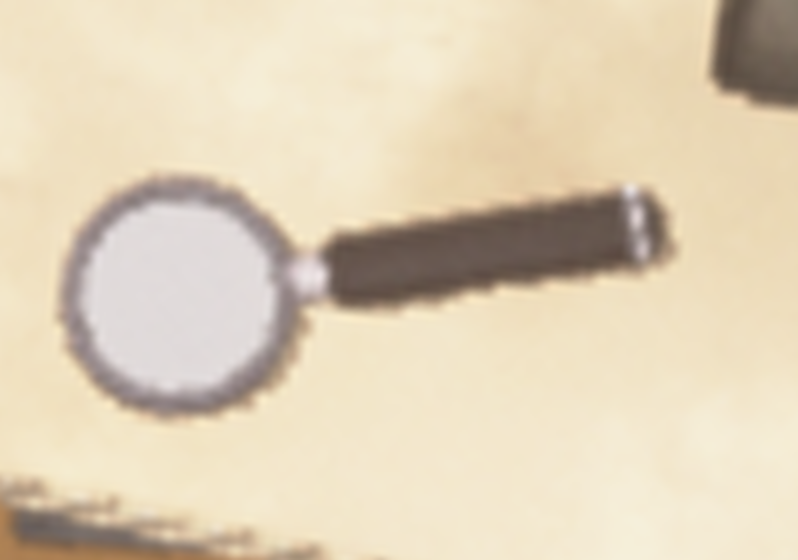

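View pics/top_plate.png

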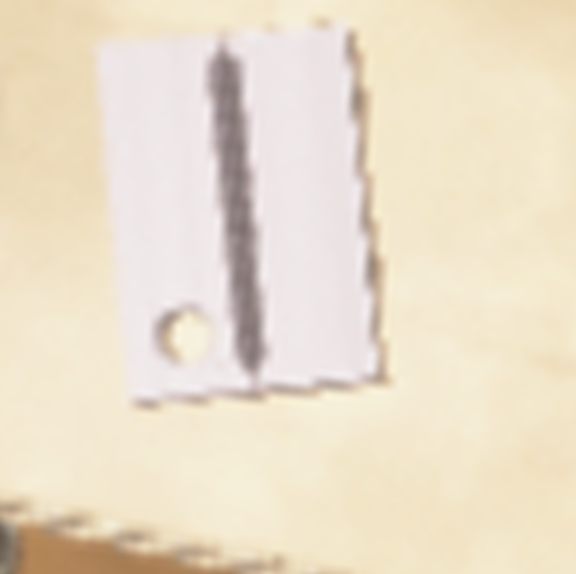

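View pics/side_plate.png

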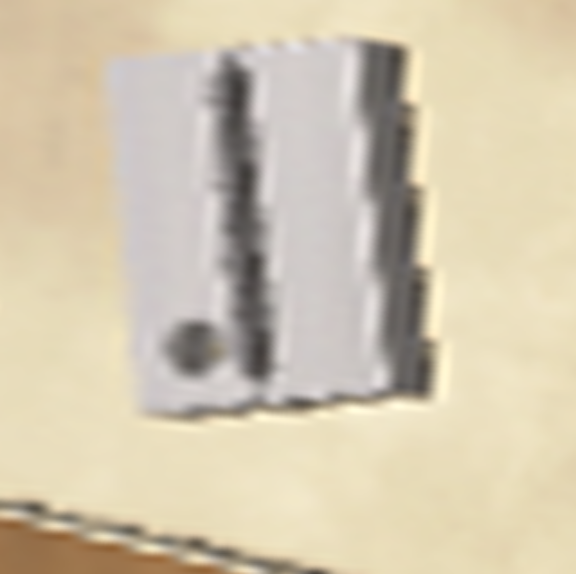

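View pics/side_loupe.png

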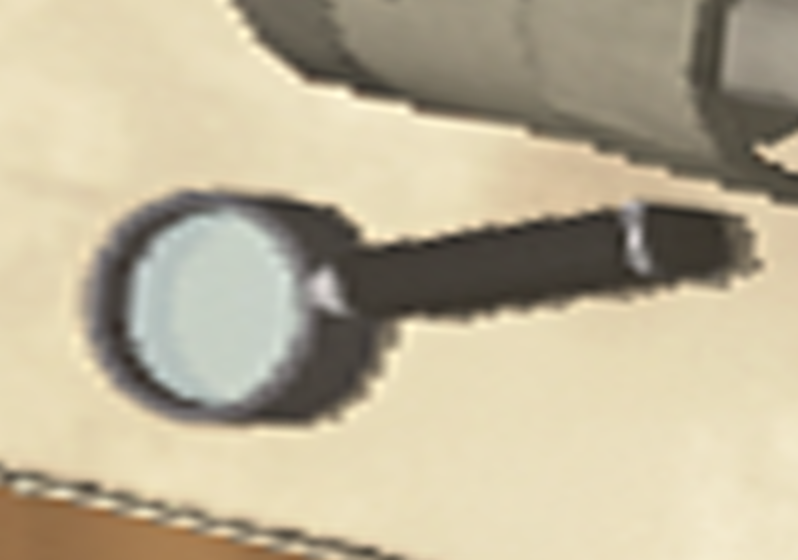

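```bash
cat >> h.py <<'E'
from scipy.spatial.transform import Rotation as Ro
def goal(d):  # d = handle dir (unit, toward lens); tool y down; two options
    out=[]
    d=np.array([*d,0.])/np.linalg.norm(d)
    for s in(1,-1):
        y=np.array([0,0,-1.]); x=s*np.array([d[1],-d[0],0]); out.append(Ro.from_matrix(np.stack([x,y,np.cross(x,y)],1)))
    return out
def delta(Rg,pg,st=None):
    st=st or ctrl.get_state(); R0=Ro.from_quat(st["tcp_rot"])
    return (R0.inv()*Rg).as_rotvec(degrees=True).round(2), (R0.inv().apply(np.asarray(pg)-st["eef_pos"])*1000).round(1)
E
python3 - <<'E'
from h import *
st=ctrl.get_state(); print(Ro.from_quat(st["tcp_rot"]).as_matrix().round(3), st["qpos"])
for g in goal((-.141,.990)): print(delta(g,[.456,-.165,.20]))
P=np.concatenate([cloud(n,np.load(n+"0.npz")["d"]).reshape(-1,3) for n in C])
for y0 in np.arange(-.3,.15,.05):
    q=P[(P[:,1]>y0)&(P[:,1]<y0+.05)&(P[:,2]>.12)&(P[:,0]>.4)&(P[:,0]<1)&(P[:,2]<.6)]; print(y0.round(2), np.percentile(q[:,0],[0,1,3]).round(3) if len(q) else None)
E
```

```text
[[ 0.259 -0.     0.966]
 [-0.966  0.002  0.259]
 [-0.002 -1.     0.   ]] [-1.45899876e+00  2.87126589e-01  1.57803328e+00  4.06703496e-05
  1.27858798e+00 -1.50031778e-01]
(array([-1.10e-01, -8.31e+01, -8.00e-02]), array([-396.9,   31. ,  397.6]))
(array([ 9.00e-02,  9.69e+01, -1.10e-01]), array([-396.9,   31. ,  397.6]))
-0.3 [0.498 0.504 0.643]
-0.25 [0.506 0.648 0.65 ]
-0.2 [0.654 0.658 0.661]
-0.15 [0.663 0.669 0.671]
-0.1 [0.676 0.681 0.685]
-0.05 [0.691 0.695 0.696]
-0.0 [0.728 0.73  0.733]
0.05 [0.754 0.76  0.766]
0.1 [0.719 0.727 0.73 ]
```

{"op": "step_arm", "data": {"rows": [[[0,-83,0],[-397,10,398],0],[[0,-83,0],[-397,10,398],0],[[0,-83,0],[-397,10,398],0],[[0,-83,0],[-397,10,398],0],[[0,-83,0],[-397,10,398],0],[[0,-83,0],[-397,10,398],0],[[0,-83,0],[-397,10,398],0],[[0,-83,0],[-397,10,398],0],[[0,-83,0],[-397,10,398],0],[[0,-83,0],[-397,10,398],0]]}}

```text
time: 0.93
eef_pos: [0.3838, -0.2893, 0.2235]
tcp_rot: [-0.707, 0.019, -0.019, 0.707]
contact_force: [0.3, -0.3, 0.1]
opening: 0.997
```

```bash
python3 - <<'E'
from h import *
st=ctrl.get_state(); print(st["qpos"])
print(delta(goal((-.141,.990))[0],[.456,-.165,.10]))
E
```

```text
[-8.57481754e-01 -1.46415752e-01  2.04856310e+00  1.23781542e-04
  1.23974288e+00 -8.04295236e-01]
(array([-2.000e-02, -1.116e+01, -1.000e-02]), array([ 65.5, 123.6, 128. ]))
```

{"op": "step_arm", "data": {"rows": [[[0,-11.2,0],[65,20,127],0],[[0,-11.2,0],[65,20,127],0],[[0,-11.2,0],[65,20,127],0],[[0,-11.2,0],[65,20,127],0],[[0,-11.2,0],[65,120,127],0],[[0,-11.2,0],[65,120,127],0],[[0,-11.2,0],[65,120,127],0],[[0,-11.2,0],[65,120,127],0]]}}

```text
time: 1.6
eef_pos: [0.4521, -0.1658, 0.0983]
tcp_rot: [-0.703, -0.045, 0.052, 0.708]
contact_force: [-0.6, -0.3, -0.4]
opening: 0.998
```

```bash
python3 - <<'E'
from h import *
print(delta(goal((-.141,.990))[0],[.456,-.165,.003]), ctrl.get_state()["eef_pos"],ctrl.get_state()["qpos"])
for n in C:
    p,d=viewer.read_camera(n); np.savez(f"{n}1.npz",p=p,d=d)
    x0,x1,y0,y1={"side":(195,335,200,310),"top":(240,380,190,295)}[n]
    cv2.imwrite(f"pics/{n}1.png",cv2.resize(p[y0:y1,x0:x1,::-1],None,fx=5,fy=5))
E
```

```text
(array([-0.43, -0.25, -0.52]), array([ 4.9, 95.2, -0.5])) [ 0.45205034 -0.16575982  0.0982781 ] [-5.62562724e-01  2.14207667e-02  2.13938331e+00 -5.32007251e-05
  9.92599086e-01 -6.99663623e-01]
```

View pics/side1.png

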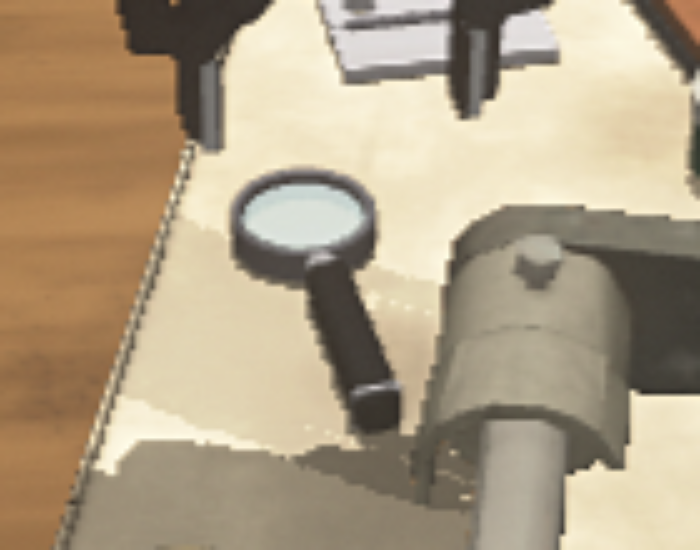

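View pics/top1.png

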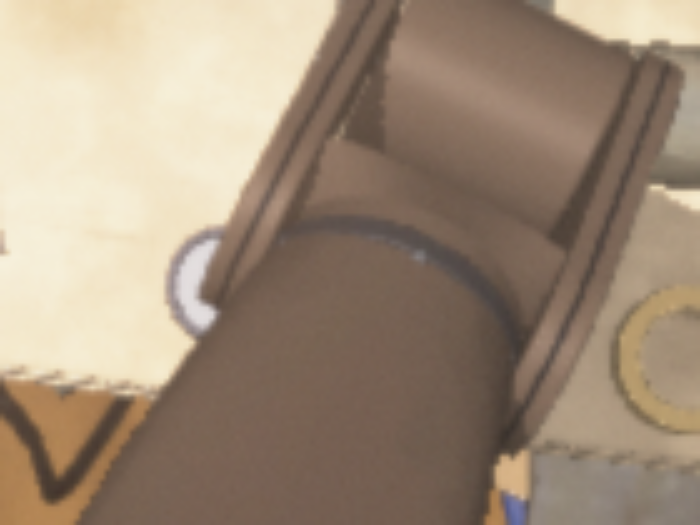

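```bash
python3 - <<'E'
from h import *
D=np.load("side1.npz")["d"]
for u,v in[(236.4,229),(237,226),(289,221.5),(290,218),(268,273)]:
    print(u,v,onz("side",u,v,.111).round(4),dep("side",u,v,D).round(4))
print(ctrl.get_state()["eef_pos"])
E
```

```text
236.4 229 [ 0.405  -0.1748  0.111 ] [ 0.4048 -0.1815  0.1157]
237 226 [ 0.4064 -0.1659  0.111 ] [ 0.406  -0.1808  0.1214]
289 221.5 [ 0.4988 -0.1611  0.111 ] [ 0.4972 -0.1707  0.1176]
290 218 [ 0.5022 -0.1502  0.111 ] [ 0.4989 -0.1694  0.124 ]
268 273 [ 0.447  -0.2953  0.111 ] [ 0.4589 -0.1884  0.0188]
[ 0.45561163 -0.16834188  0.10363281]
```

```bash
python3 - <<'E'
from h import *
print(delta(goal((-.141,.990))[0],[.457,-.165,.004]), ctrl.get_state()["eef_pos"],ctrl.get_state()["time"])
E
```

```text
(array([-0.05, -0.29, -0.06]), array([ 1.9, 99.6,  3. ])) [ 0.45561163 -0.16834188  0.10363281] 1.7
```

{"op": "step_arm", "data": {"rows": [[[0,0,0],[2,35,3],0],[[0,0,0],[2,65,3],0],[[0,0,0],[2,88,3],0],[[0,0,0],[2,99,3],0],[[0,0,0],[2,99,3],0],[[0,0,0],[2,99,3],0.3],[[0,0,0],[2,99,3],0.5],[[0,0,0],[2,99,3],0.6],[[0,0,0],[2,99,3],0.7]], "newtons": 60}}

```text
time: 2.45
eef_pos: [0.4587, -0.166, 0.0067]
tcp_rot: [0.706, 0.049, -0.047, -0.705]
contact_force: [-0.1, 0.1, 0.4]
opening: 0.454
```

{"op": "step_arm", "data": {"rows": [[[0,0,0],[0,3,0],0.7],[[0,0,0],[0,4,0],0.75],[[0,0,0],[0,4,0],1],[[0,0,0],[0,4,0],1],[[0,0,0],[0,4,0],1],[[0,0,0],[0,4,0],1],[[0,0,0],[0,4,0],1],[[0,0,0],[0,4,0],1]], "newtons": 80}}

```text
time: 3.12
eef_pos: [0.4577, -0.1654, 0.0012]
tcp_rot: [0.706, 0.048, -0.048, -0.705]
contact_force: [-0.9, 0.1, 5.0]
opening: 0.189
```

{"op": "step_arm", "data": {"rows": [[[0,0,0],[0,-10,0],1],[[0,0,0],[0,-30,0],1],[[0,0,0],[0,-60,0],1],[[0,0,0],[0,-85,0],1],[[0,0,0],[0,-94,0],1],[[0,0,0],[0,-94,0],1],[[0,0,0],[0,-94,0],1]]}}

```text
time: 3.7
eef_pos: [0.4571, -0.1651, 0.0945]
tcp_rot: [-0.705, -0.048, 0.048, 0.706]
contact_force: [0.4, -0.5, -0.9]
opening: 0.189
```

```bash
python3 - <<'E'
from h import *
for n in C:
    p,d=viewer.read_camera(n); np.savez(f"{n}2.npz",p=p,d=d)
    x0,x1,y0,y1={"side":(195,335,130,270),"top":(200,340,190,295)}[n]
    cv2.imwrite(f"pics/{n}2.png",cv2.resize(p[y0:y1,x0:x1,::-1],None,fx=4,fy=4))
st=ctrl.get_state();print(st["eef_pos"],st["opening"],st["contact_force"])
E
```

```text
[ 0.45606432 -0.16447072  0.09290318] 0.18536943890175853 [-0.08373032 -0.23962877 -0.70812554]
```

View pics/side2.png

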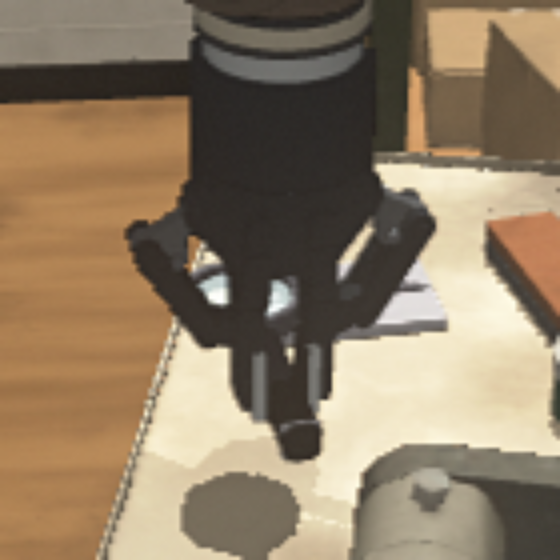

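View pics/top2.png

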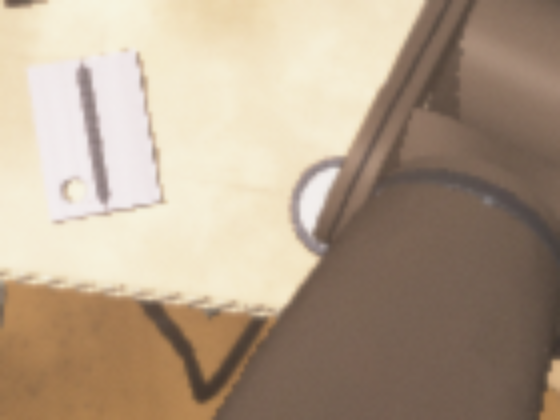

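```bash
python3 - <<'E'
from h import *
R=Ro.from_quat(ctrl.get_state()["tcp_rot"]); print(R.as_matrix().round(3))
print(delta(goal((-.141,.990))[0],[.4914,-.0200,.0902]), ctrl.get_state()["eef_pos"])
E
```

```text
[[ 0.991 -0.003 -0.136]
 [ 0.136  0.002  0.991]
 [-0.003 -1.     0.002]]
(array([-0.14, -0.29, -0.17]), array([ 54.7,   2.9, 138.3])) [ 0.45606432 -0.16447072  0.09290318]
```

{"op": "step_arm", "data": {"rows": [[[0,0,0],[6,1,15],1],[[0,0,0],[14,2,35],1],[[0,0,0],[24,3,60],1],[[0,0,0],[34,3,85],1],[[0,0,0],[42,3,106],1],[[0,0,0],[48,3,122],1],[[0,0,0],[52,3,132],1],[[0,0,0],[54,3,137],1],[[0,0,0],[55,3,138],1]]}}

```text
time: 4.55
eef_pos: [0.4925, -0.0204, 0.0907]
tcp_rot: [-0.705, -0.048, 0.049, 0.706]
contact_force: [-0.4, -0.0, -0.4]
opening: 0.186
```

```bash
python3 - <<'E'
from h import *
for n in C:
    p,d=viewer.read_camera(n); np.savez(f"{n}3.npz",p=p,d=d)
    x0,x1,y0,y1={"side":(220,340,110,230),"top":(180,300,190,295)}[n]
    cv2.imwrite(f"pics/{n}3.png",cv2.resize(p[y0:y1,x0:x1,::-1],None,fx=5,fy=5,interpolation=cv2.INTER_CUBIC))
st=ctrl.get_state();print(st["eef_pos"],st["time"],st["contact_force"],Ro.from_quat(st["tcp_rot"]).as_matrix().round(3))
E
```

```text
[ 0.49292098 -0.02136616  0.09136721] 4.65 [ 0.99003668 -0.83567247 -0.83574479] [[ 0.991 -0.001 -0.136]
 [ 0.136 -0.     0.991]
 [-0.001 -1.     0.   ]]
```

View pics/side3.png

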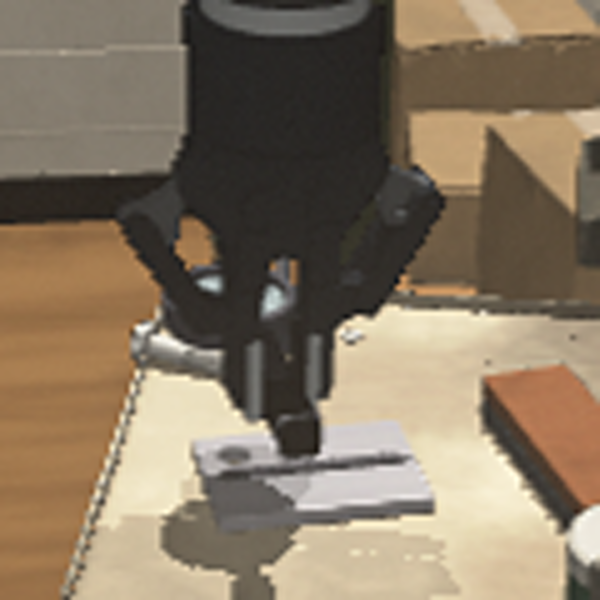

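View pics/top3.png

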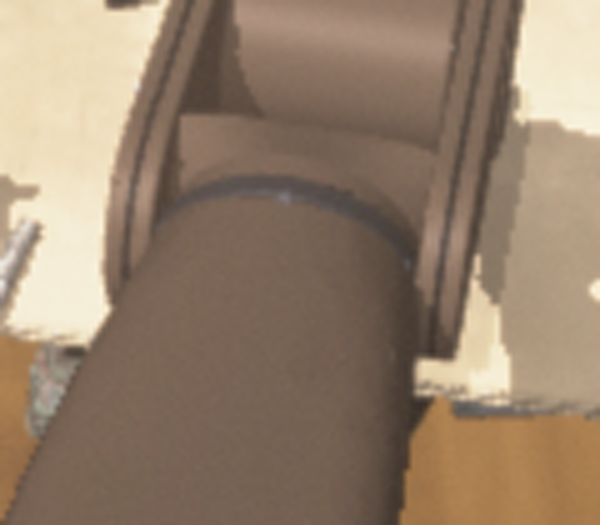

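```bash
python3 - <<'E'
from h import *
z=np.load("side3.npz"); P=cloud("side",z["d"]); 
L=np.array([.4821,.058,.097])
a=np.linspace(0,2*np.pi,60)
im=z["p"][110:230,220:340,::-1].copy(); im=cv2.resize(im,None,fx=5,fy=5,interpolation=cv2.INTER_CUBIC)
for dz,r in((.007,.030),(-.007,.03),(0,.025)):
    q=np.array([(proj("side",L+[r*np.cos(t),r*np.sin(t),dz])-[220,110]+.5)*5 for t in a]).astype(int); cv2.polylines(im,[q],True,(0,0,255),1)
cv2.imwrite("pics/side3o.png",im)
# ring points by depth
m=(np.hypot(P[...,0]-L[0],P[...,1]-L[1])<.04)&(P[...,2]>.07)&(P[...,2]<.12)
q=P[m]; print(m.sum(), np.percentile(q,[0,5,50,95,100],axis=0).round(3))
# fit plane to lens/ring pts near top
m2=m&(P[...,1]>.03); q=P[m2]; A=np.c_[q[:,:2]-L[:2],np.ones(len(q))]
g=z["p"].sum(-1); lens=m2&(g>350); ql=P[lens]; print(len(ql)); print(ql.mean(0))
A=np.c_[ql[:,:2]-L[:2],np.ones(len(ql))]; print(np.linalg.lstsq(A,ql[:,2],rcond=None)[0])
# handle end points
h=(abs(P[...,0]-.5)<.02)&(P[...,1]<-.035)&(P[...,1]>-.08)&(P[...,2]>.07)&(P[...,2]<.12); qh=P[h]; print(h.sum(),np.percentile(qh,[0,50,100],axis=0).round(3) if h.sum() else '')
for v in range(190,203):print(v,[P[v,u].round(3).tolist() for u in(278,280)])
E
```

```text
145 [[0.449 0.02  0.09 ]
 [0.451 0.032 0.091]
 [0.476 0.05  0.099]
 [0.505 0.086 0.104]
 [0.508 0.09  0.106]]
31
[0.48699457 0.06357372 0.09814871]
[0.13741538 0.06031049 0.09713997]
122 [[ 0.484 -0.063  0.09 ]
 [ 0.492 -0.056  0.104]
 [ 0.503 -0.035  0.109]]
190 [[0.494, -0.043, 0.107], [0.498, -0.041, 0.106]]
191 [[0.493, -0.048, 0.108], [0.497, -0.047, 0.107]]
192 [[0.493, -0.052, 0.108], [0.497, -0.049, 0.106]]
193 [[0.492, -0.054, 0.107], [0.496, -0.056, 0.108]]
194 [[0.492, -0.057, 0.107], [0.496, -0.056, 0.106]]
195 [[0.492, -0.061, 0.107], [0.496, -0.058, 0.105]]
196 [[0.491, -0.063, 0.105], [0.496, -0.057, 0.102]]
197 [[0.492, -0.061, 0.102], [0.496, -0.061, 0.102]]
198 [[0.492, -0.062, 0.1], [0.496, -0.062, 0.1]]
199 [[0.492, -0.059, 0.096], [0.496, -0.061, 0.097]]
200 [[0.492, -0.061, 0.095], [0.496, -0.062, 0.095]]
201 [[0.492, -0.057, 0.09], [0.496, -0.061, 0.092]]
202 [[0.509, 0.065, 0.011], [0.514, 0.065, 0.011]]
```

View pics/side3o.png

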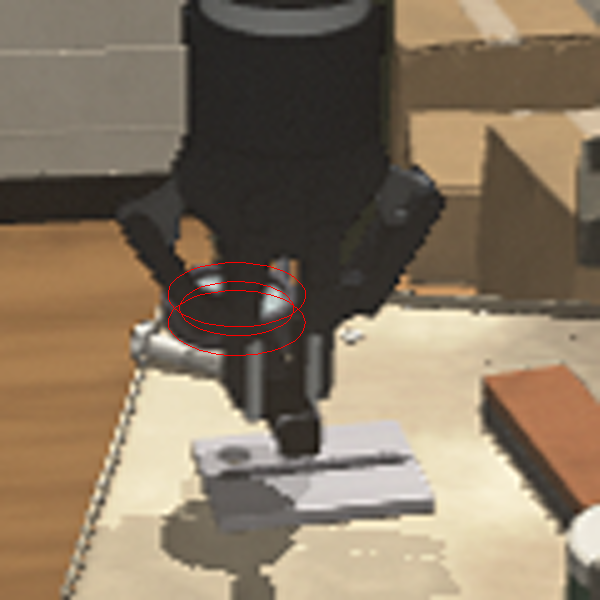

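{"op": "step_arm", "data": {"rows": [[[0,0,0],[-1,0,1],1],[[0,0,0],[-1,0,1],1],[[0,0,0],[-1,0,1],1],[[0,0,0],[-1,0,1],1],[[0,0,0],[-1,0,1],1],[[0,0,0],[-1,0,1],1],[[0,0,0],[-1,0,1],1],[[0,0,0],[-1,0,1],1],[[0,0,0],[-1,0,1],1],[[0,0,0],[-1,0,1],1]]}}

```text
time: 5.48
eef_pos: [0.492, -0.0202, 0.0919]
tcp_rot: [0.705, 0.048, -0.048, -0.705]
contact_force: [-0.2, -0.4, -1.1]
opening: 0.187
```

{"op": "step_arm", "data": {"rows": [[[0,0,0],[0,0,0],1],[[0,0,0],[0,0,0],1],[[0,0,0],[0,0,0],1],[[0,0,0],[0,0,0],1]]}}

```text
time: 5.82
eef_pos: [0.492, -0.0202, 0.0919]
tcp_rot: [-0.705, -0.048, 0.048, 0.705]
contact_force: [-0.1, 0.2, -0.6]
opening: 0.191
```

{"op": "step_arm", "data": {"rows": [[[0,0,0],[1,0,0],1],[[0,0,0],[3,0,0],1],[[0,0,0],[5,0.5,0],1],[[0,0,0],[7,0.5,0],1],[[0,0,0],[9,0.5,-0.5],1],[[0,0,0],[11,1,-0.5],1],[[0,0,0],[13,1,-0.5],1],[[0,0,0],[15,1,-0.5],1],[[0,0,0],[17,1,-1],1],[[0,0,0],[19,1,-1],1]]}}

```text
time: 6.65
eef_pos: [0.5112, -0.0186, 0.0909]
tcp_rot: [0.705, 0.048, -0.048, -0.705]
contact_force: [1.3, 0.6, -0.9]
opening: 0.191
```

{"op": "step_arm", "data": {"rows": [[[0,0,0],[2,0,0],1],[[0,0,0],[4,0,0],1],[[0,0,0],[6,0,-0.5],1],[[0,0,0],[8,0,-0.5],1],[[0,0,0],[10,0,-0.5],1],[[0,0,0],[12,0,-0.5],1],[[0,0,0],[14,0,-0.5],1],[[0,0,0],[16,0,-1],1],[[0,0,0],[18,0,-1],1],[[0,0,0],[20,0,-1],1]]}}

```text
time: 7.48
eef_pos: [0.5311, -0.0169, 0.0909]
tcp_rot: [-0.705, -0.048, 0.048, 0.705]
contact_force: [0.3, -0.3, -1.7]
opening: 0.188
```

{"op": "step_arm", "data": {"rows": [[[0,0,0],[2,0,0],1],[[0,0,0],[4,0,0],1],[[0,0,0],[6,0,-0.5],1],[[0,0,0],[8,0,-0.5],1],[[0,0,0],[10,0,-0.5],1],[[0,0,0],[12,0,-0.5],1],[[0,0,0],[14,0,-0.5],1],[[0,0,0],[16,0,-1],1],[[0,0,0],[18,0,-1],1],[[0,0,0],[20,0,-1],1]]}}

```text
time: 8.32
eef_pos: [0.5511, -0.0152, 0.0909]
tcp_rot: [-0.705, -0.048, 0.048, 0.705]
contact_force: [0.0, -0.4, -1.1]
opening: 0.19
```

```bash
python3 - <<'E'
from h import *
print(delta(goal((-.141,.990))[0],[.5711,-.0128,.0905]), ctrl.get_state()["eef_pos"])
E
```

```text
(array([-0.  , -0.29,  0.  ]), array([20.1,  0.4, -0.4])) [ 0.55110194 -0.01515714  0.09094221]
```

{"op": "step_arm", "data": {"rows": [[[0,0,0],[2,0,0],1],[[0,0,0],[4,0,0],1],[[0,0,0],[6,0,0],1],[[0,0,0],[8,0,0],1],[[0,0,0],[10,0,0],1],[[0,0,0],[12,0,-0.5],1],[[0,0,0],[14,0,-0.5],1],[[0,0,0],[16,0,-0.5],1],[[0,0,0],[18,0,-0.5],1],[[0,0,0],[20,0,-0.5],1]]}}

```text
time: 9.15
eef_pos: [0.5709, -0.0129, 0.0909]
tcp_rot: [-0.705, -0.048, 0.048, 0.705]
contact_force: [0.0, 0.2, -1.2]
opening: 0.187
```

{"op": "step_arm", "data": {"rows": [[[0,0,0],[0,0,0],1],[[0,0,0],[0,0,0],1],[[0,0,0],[0,0,0],1],[[0,0,0],[0,0,0],1]]}}

```text
time: 9.48
eef_pos: [0.5707, -0.0129, 0.0909]
tcp_rot: [-0.705, -0.048, 0.048, 0.705]
contact_force: [0.1, -0.7, -0.2]
opening: 0.184
```

```bash
python3 - <<'E'
from h import *
for n in C:
    p,d=viewer.read_camera(n); np.savez(f"{n}4.npz",p=p,d=d)
    x0,x1,y0,y1={"side":(220,340,110,230),"top":(180,300,190,295)}[n]
    cv2.imwrite(f"pics/{n}4.png",cv2.resize(p[y0:y1,x0:x1,::-1],None,fx=5,fy=5,interpolation=cv2.INTER_CUBIC))
st=ctrl.get_state();print(st["eef_pos"],st["time"],st["contact_force"],st["opening"])
P=cloud("side",np.load("side4.npz")["d"]); L=st["eef_pos"]+[-.0108,.0794,.0058]; print("lens",L)
m=(np.hypot(P[...,0]-L[0],P[...,1]-L[1])<.04)&(P[...,2]>.07)&(P[...,2]<.12)
print(m.sum(), np.percentile(P[m],[0,2,50,98,100],axis=0).round(3))
h=(abs(P[...,0]-L[0]-.018)<.02)&(P[...,1]<L[1]-.09)&(P[...,1]>-.08)&(P[...,2]>.07)&(P[...,2]<.12); print(np.percentile(P[h],[0,50,95,100],axis=0).round(3))
E
```

```text
[ 0.57066571 -0.01291573  0.09090885] 9.5833 [ 1.22959205 -0.05796519 -0.21810717] 0.19034002035383543
lens [0.55986571 0.06648427 0.09670885]
153 [[0.527 0.037 0.089]
 [0.528 0.038 0.09 ]
 [0.542 0.056 0.099]
 [0.585 0.096 0.104]
 [0.586 0.101 0.105]]
[[ 0.558 -0.055  0.091]
 [ 0.569 -0.046  0.105]
 [ 0.579 -0.025  0.108]
 [ 0.581 -0.024  0.119]]
```

View pics/side4.png

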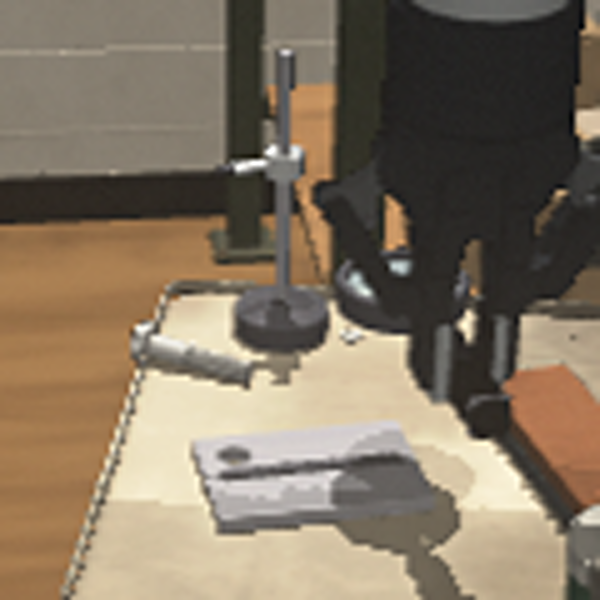

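View pics/top4.png

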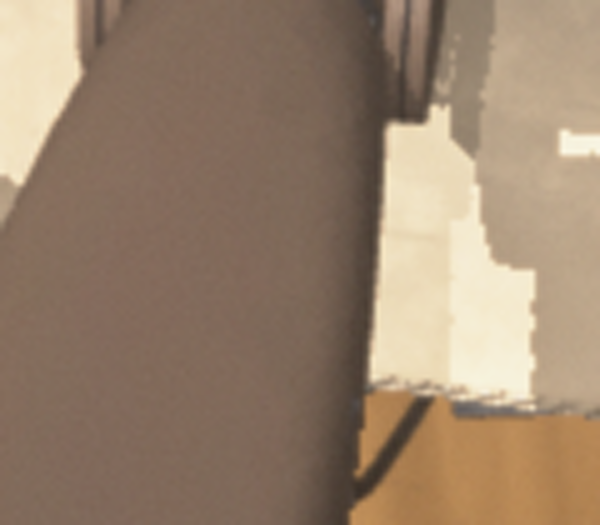

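```bash
python3 -c "
from plant import ctrl
print(ctrl.sign_off())"
```

```text
the job is handed in; nothing more can be done
None
```

I gripped the loupe by its handle at 80 N and held the lens over the seam end beside the hole for just over a second. I then guided it about 80 mm along the weld at roughly 2.4 cm/s. The job was handed in at about 9.6 s with the loupe still held in the air over the far end.

My last checks, from the arm's reading and the side camera:
- **Horizontal position:** the lens was about 3 mm or less from the seam's far end.
- **Height:** the lens was at about 97 mm, against about 96 mm measured for the pointer.
- **Level:** the ring top sat about 4 mm below the handle top, which matches a level loupe.
- **Other things:** the plate and gauge looked unmoved in the last side picture. The measured forces stayed near zero during the sweep.

Three limits on these checks:
- **Camera disagreement:** the two cameras differed by about 3 mm in x, so I compared lens and seam within the same view.
- **Top view blocked:** the arm hid the loupe and plate from the top camera during the sweep, so the last check rests on the side camera and the arm's reading.
- **Bead length:** the dark bead looked about 90 mm long rather than 80, so I located the seam's ends from the plate's centre and direction.

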